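# Fit a filter element and snap the housing cover shut

## Robot

A 6-joint arm with a two-finger parallel gripper is mounted at the origin on the work surface. World frame = base frame: x ahead of the robot, y to its left, z up, the work surface at z = 0. Lengths are in m, angles in rad, forces in N, time in s.
With the tool pointing down it reaches from about 0.3 to 0.825 m from the base axis. Payload 5.4 kg.
Tool frame: the origin (TCP) lies at the very end of the fingers, on their centre line; the grasp point (between the pads) lies 19 mm behind it (robot.tcp_to_grasp is the z of the grasp point in the tool frame, in m); z points along the fingers, y is the direction in which the jaws open and shut (so a half turn about z gives the same grasp; the last joint's range is limited). The gripper opens to 92 mm and grips with 3 to 60 N. Pads are 20 mm wide; open, the fingers measure 128 mm over their backs; the gripper's body (75 mm by 189 mm) begins 69 mm behind the grasp point.
Start: joints at [-1.316, 0.158, 1.597, -0, 1.386, -0.21], TCP at [0.258, -0.514, 0.215] pointing down, gripper open.
Joint ranges: [-2.91, 2.91], [-0.94, 2.29], [0.18, 2.7], [-1.29, 4.43], [0.17, 2.64], [-3, 3]. Speed limits (rad/s): [2.57, 2.57, 3.14, 3.14, 3.14, 3.14].

## Interface

Orientations are given as a 3x3 rotation matrix whose columns are the frame's x, y, z axes.
In Python, from bench import robot gives the robot as it stands.
- The arm moves only by the tool move_arm, never from a script. Its arguments are lists of equal length, an entry for each row: "travel": the shift along the tool's x, y, z in m, a list of three; "twist": the turn about the tool's z in rad. In form: {"travel": [[tx, ty, tz], ...], "twist": [twist, ...]}. A call has exactly 10 rows; each row shifts and turns the commanded pose from where the row before left it, along the tool's axes as they then stand; what a row does not reach is not made up. A row lasts 1/12 s, in which the tool goes at most 41.7 mm and 7.16 degrees, less where a joint would pass 70% of its speed; a pose out of reach is approached as far as the arm can. A call is refused whole if a number of a shift passes 0.0417 or a number of a turn 0.125, either way. A call with a gripper value outside its range is refused whole. "gripper" is the gripper command: -1 is shut, 1 is fully open, values between are in proportion, set as the call begins (left out, the last holds). The fingers move at their own pace and stop on an object; "squeeze" is the grip in N (left out, the last holds). Time passes only in rows, so rows that do not move let the fingers close, or fill a call up. It gives the time, the measured TCP pose, the force and the opening at its end, in the units of the state.
- robot.read_state(): the state, without advancing time (a new reading comes with each control period).
- robot.snapshot(name): name is "scene" or "top" or "wrist"; returns a dict with "pixels" (420x560x3 uint8, red, green, blue), "range_z" (420x560 float32, m along the optical axis (not along the pixel's ray), 0 where there is no reading), "intrinsics" (3x3 intrinsics, pixels), "k1" (the pictures are not rectified: a ray, as slopes to the right and down, at radius r is drawn at 1 + k1 r^2 times it, then the intrinsics apply), "view" (4x4, takes a point from world to camera coordinates); the wrist camera has in their place "hand_eye" (4x4, takes a point from camera to tool coordinates, whose origin is the TCP and whose axes are the flange's). Camera axes: x right, y down, z forward; pixel columns grow to the right and rows downward; lengths in m; the calibration is good to about 2 mm. A picture is of the moment at which its call begins: read the wrist's pose just before it.
- robot.finish_job(): hands the job in, once; it reports no verdict.
The state is a dict: "clock": time; "joint_pos": joint angles; "joint_vel": joint speeds; "effort": joint torques, N m; "tcp_pos": TCP position; "tcp_rot": TCP orientation; "wrist_force": force on the tool from outside, world axes, zero at the start; "torque": the same for the moment, N m; "opening": finger opening in m.
Only numpy, scipy, OpenCV 4.12 (cv2) and the standard library are available. Lean on these libraries where they do the work, as an engineer would, in place of code of your own. Each camera call takes 0.05 s, during which the arm holds its last target. There are 200 camera calls.

## Task

Press the thumb latch of the filter housing so that its sprung cover pops open, lower the new filter element knob-up into the round well until it sits fully home, then push the cover down until the latch snaps and holds it shut. Press the latch and the cover gently, by feel, never hard enough to break the plastic, do not jam or drop the element, and leave the other things on the bench alone.

Things in the scene. Friction and masses are not known exactly. Their poses are not given: they have to be found in the camera images.
- housing: Aluminium filter housing bolted to the bench. Origin: centre of its underside, z up; its FRONT (latch side) faces its own -x, the cover's hinge is at its back (+x). Block 110 (x) by 90 (y) by 62 mm high on a 136 x 100 mm foot plate; brass ports stick out 30 mm from both y sides. A round well 43 mm wide opens in its top under the grey hinged cover.
- pad_spot (a point): Point fixed to the housing, 69 mm above the bench, at x = -102, y = 0 mm of the housing, axes as the housing's. The black ribbed thumb pad of the rocker latch (level, 26 mm along x, 34 mm along y) is centred here, but its top's true height differs from housing to housing, 66 to 73 mm above the bench: find it by touch.
- latch (a joint): Angle of the thumb latch (rad), turned by pressing its pad down: 0 at rest, about 0.16 (6 to 7 mm of pad travel) lets go of the cover, 0.19 (8 mm) is a hard stop. Spring force 1.5 N rising to 6 N. Hold it down until the cover has begun to swing up; the cover then opens by itself. The latch springs back when let go.
- cover (a joint): Angle of the cover about its hinge (rad): 0 level; held by the latch it rests at 0 to 0.07 (as the latch's height has it); sprung fully open it stays at 1.75, leaning slightly back. Grey plastic box lid, hollow beneath, 110 mm from hinge line to front, 84 mm wide, flat top 38 mm above the hinge line (104 mm above the bench when shut). It shuts over a seated element only.
- cover_top (a point): Point on the cover's outer (top) face, 100 mm from the hinge line, 10 mm short of the front edge, mid-width; moves with the cover. Its x runs from front to hinge, z out of the outer face. To shut, push the cover over from behind, then down here: spring 1 to 2 N, in the last 10 mm 5 to 12 N more until it snaps under the latch; hard stop 1 to 8 mm lower. Not caught, it springs open.
- hinge (a point): Middle of the cover's hinge line, 66 mm above the bench, at x = 58, y = 0 mm of the housing; the hinge line runs along the housing's y. Axes as the housing's.
- well (a point): Centre of the well's flat floor, 16 mm above the bench, at x = -8, y = 0 mm of the housing, axes as the housing's. The well is 43 mm wide and 46 mm deep, its mouth (62 mm above the bench) chamfered 2 mm.
- element_mid (a point): Loose new filter element standing on the bench, 0.1 to 0.15 kg: pale paper cylinder with black end bands, 40 mm wide, 44 mm high, and on it a black round grip knob 19 mm wide, 34 mm high; 78 mm in all. Point on its axis, half-way up (39 mm); z up. Seated, it is 39 mm above the well's floor, the knob's top 94 mm above the bench; grip the knob near its top so the fingertips clear the housing.
- spanner: Steel open-ended spanner lying on the bench, 170 mm long; leave it alone. Origin: underside centre.
- sealant: White jar with a black cap, 52 mm wide, 100 mm high; leave it alone. Origin: underside centre.
- fitting: Turned brass pipe fitting standing on the bench, 28 mm wide, 40 mm high; leave it alone. Origin: underside centre.
Not all that is in view belongs to the job. What is shaped like the part that bears element_mid but orange or red is not meant. There is more than one size of the housing; the job needs the larger.

How it is judged:
On the way, in this order (a step that is already met when the one before it is completed fails the run):
1. the latch is pressed by the fingers until it lets the cover go (value of joint each of latch, cover above 0.12 rad and contact force between the fingers and latch above 0.5 N).
2. the cover has sprung open, with the element not yet in the well (value of joint cover above 1.4 rad and horizontal distance between element_mid and well above 0.05 m), for 0.1 s.
3. the element sits fully home in the well, upright, with the cover still open (horizontal distance between element_mid and well below 0.005 m and z of element_mid in the frame of well below 0.042 m and angle between element_mid's own z axis and vertical below 0.1 rad and value of joint cover above 1 rad), for 0.2 s.
At the end, for the whole second after the job is handed in: The cover is shut (below 0.085 rad), at rest and held by the latch, which has sprung back (below 0.08 rad); the element is in the well, upright within 0.1 rad, on its axis within 5 mm and down on the floor within 3 mm (value of joint cover below 0.085 rad and velocity of joint cover below 0.05 rad/s and value of joint latch below 0.08 rad and horizontal distance between element_mid and well below 0.005 m and z of element_mid in the frame of well below 0.042 m and angle between element_mid's own z axis and vertical below 0.1 rad); the robot touches nothing.
It fails at once if the thumb latch is pressed harder than 16 N (contact force between any of the fingers, the arm and latch above 16 N).
It fails at once if the cover is pressed harder than 25 N (contact force between any of the fingers, the arm and cover above 25 N).
It fails at once if the element is rammed or dropped into the housing (over 30 N) (contact force between element and housing above 30 N).
It fails at once if the spanner, the jar or the fitting is shifted by more than 20 mm (distance of any of spanner, sealant, fitting from where it was at the start of the episode above 0.02 m).
It also fails if it takes over 69 s, if anything falls off the work surface, if the arm or the gripper's body presses on something with over 40 N, if the wrist force passes 120 N, or if a joint passes its speed limit or range.

## Working session

There is one attempt and no reset: what is moved stays moved. The work goes in short steps, Python scripts to look and compute and a tool call to move; the robot and the scene stay as the last step left them, time stands still between calls to the robot, and variables do not carry over. Pictures are saved under pics/ and viewed, about 8 in all and at most 12, crops included, and the job is handed in when it is done.

Besides the shell and the picture viewer there is one more tool, called as name(argument=value, ...) on one line, values as JSON. move_arm: Moves the arm, as the interface text tells. Its arguments: {"type":"object","properties":{"travel":{"type":"array","items":{"type":"array","items":{"type":"number"}}},"twist":{"type":"array","items":{"type":"number"}},"gripper":{"type":"number"},"squeeze":{"type":"number"}},"required":["travel","twist"]}

```bash
mkdir -p pics; cat > h.py <<'E'
import numpy as np, cv2
from bench import robot
def save(name,fn):
    s=robot.read_state(); d=robot.snapshot(name)
    cv2.imwrite('pics/'+fn+'.png',d['pixels'][:,:,::-1]); 
    d['tp']=s['tcp_pos'];d['tr']=s['tcp_rot']; np.savez('pics/'+fn+'.npz',**{k:v for k,v in d.items()}); return d
def load(fn): return dict(np.load('pics/'+fn+'.npz'))
def cam(d):
    if 'hand_eye' in d:
        T=np.eye(4);T[:3,:3]=d['tr'];T[:3,3]=d['tp'];M=T@d['hand_eye']
    else: M=np.linalg.inv(d['view'])
    return M
def rays(d,px):
    k=float(d['k1']);K=d['intrinsics'];px=np.atleast_2d(np.array(px,float))
    u=(px-[K[0,2],K[1,2]])/[K[0,0],K[1,1]]
    v=u.copy()
    for _ in range(20): v=u/(1+k*(v**2).sum(1,keepdims=True))
    return np.c_[v,np.ones(len(v))]
def plane(d,px,z):
    M=cam(d);r=rays(d,px)@M[:3,:3].T;o=M[:3,3]
    return o+r*((z-o[2])/r[:,2])[:,None]
def pts(d,px):
    M=cam(d);px=np.atleast_2d(px).astype(int);z=d['range_z'][px[:,1],px[:,0]]
    return (rays(d,px)*z[:,None])@M[:3,:3].T+M[:3,3]
def cloud(d):
    h,w=d['range_z'].shape;g=np.mgrid[0:h,0:w];px=np.c_[g[1].ravel(),g[0].ravel()]
    return pts(d,px).reshape(h,w,3)
E
python3 - <<'E'
from h import *
s=robot.read_state();print(s)
a=save('scene','s0');b=save('top','t0')
for d in(a,b):print(d['k1'],d['intrinsics'],np.linalg.inv(d['view']))
print(robot.tcp_to_grasp)
E
```

```text
{'clock': 0.0, 'joint_pos': array([-1.31609028e+00,  1.59043382e-01,  1.59820684e+00, -2.97201003e-05,
        1.38618527e+00, -2.10096563e-01]), 'joint_vel': array([ 0.00115612, -0.00106855,  0.00062405,  0.00088322,  0.00053035,
        0.00019853]), 'effort': array([ 2.46644349e-04, -3.85563076e+01, -3.22114348e+01,  7.01507949e-02,
        3.76504264e-02, -1.55880930e-04]), 'tcp_pos': array([ 0.2575574 , -0.51340236,  0.21363482]), 'tcp_rot': array([[ 8.93907694e-01,  4.48250814e-01, -4.92595091e-04],
       [ 4.48250943e-01, -8.93906001e-01,  1.77601970e-03],
       [ 3.55768569e-04, -1.80840389e-03, -9.99998302e-01]]), 'wrist_force': array([-0.25730983, -0.02840588, -0.38130201]), 'torque': array([-0.02139292, -0.04431409,  0.00897982]), 'opening': 0.09229546302594537}
-0.07596098859847925 [[422.12050945   0.         284.23586853]
 [  0.         422.12050945 207.50355406]
 [  0.           0.           1.        ]] [[ 0.85643761  0.35717907 -0.37274353  0.84843494]
 [ 0.51622067 -0.60027854  0.61088616 -0.56859896]
 [-0.00555419 -0.71560379 -0.69848433  0.6351574 ]
 [ 0.          0.          0.          1.        ]]
-0.023696146435121416 [[446.63420203   0.         282.21086809]
 [  0.         446.63420203 206.88154476]
 [  0.           0.           1.        ]] [[ 0.02455071 -0.98972103  0.14088845  0.42225963]
 [-0.99968649 -0.02499861 -0.00140989 -0.11055372]
 [ 0.00491741 -0.14080966 -0.99002447  1.04417872]
 [ 0.          0.          0.          1.        ]]
-0.0187
```

View pics/t0.png

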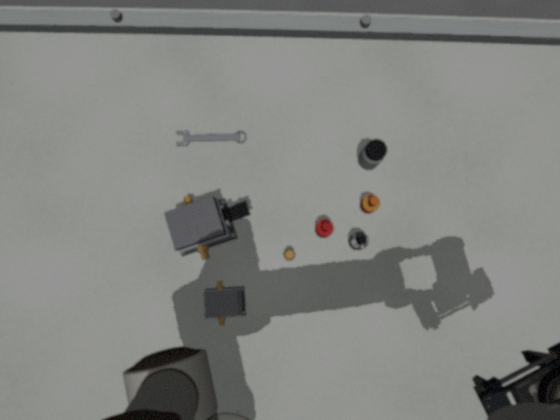

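View pics/s0.png

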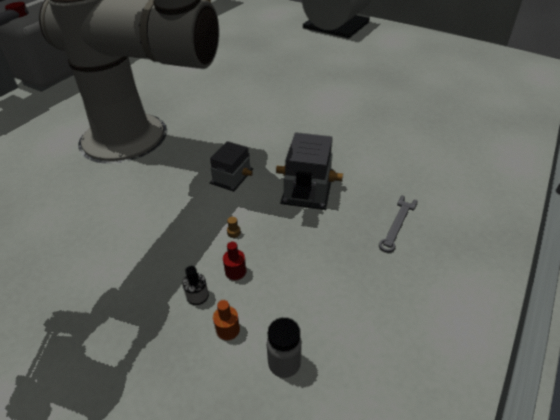

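The top view shows the large housing at about (200,222), with its black latch at (237,210) on the image-right side (world -y). The pale/black element is at (358,240), with the red and orange decoys beside it. The small housing is at (224,302), the spanner at (210,137), the jar at (374,151) and the fitting at (289,254).

```bash
python3 - <<'E'
from h import *
d=load('t0');c=cloud(d)
im=d['pixels']
def rect(m,n):
    P=c[m][:,:2].astype(np.float32); r=cv2.minAreaRect(P*1000); print(n,m.sum(),r,'med',np.median(c[m],0))
roi=np.zeros(im.shape[:2],bool); roi[175:265,155:262]=1
Z=c[...,2]
rect(roi&(Z>.092)&(Z<.125),'cover')
roi2=roi.copy();roi2[:,:222]=0
m=roi2&(Z>.055)&(Z<.085)&(im.max(2)<50);rect(m,'pad')
roi3=np.zeros_like(roi);roi3[225:255,343:375]=1
print('element');
for a,b in((.06,.09),(.03,.055),(.01,.09)):
    m=roi3&(Z>a)&(Z<b);print(m.sum());rect(m,'el')
for n,(y0,y1,x0,x1) in dict(fit=(245,263,280,298),red=(215,240,312,336),jar=(135,170,355,390),small=(280,325,200,250),spanner=(125,150,170,250),orange=(190,215,358,384)).items():
    q=np.zeros_like(roi);q[y0:y1,x0:x1]=1;m=q&(Z>.01);
    if m.sum()>5: rect(m,n);print(Z[m].max())
d=load('s0');c=cloud(d);Z=c[...,2];im=d['pixels']
q=np.zeros_like(roi);q[120:215,270:350]=1
rect(q&(Z>.095)&(Z<.115),'cover s');
q[:,315:]=0;q[:165]=0
rect(q&(Z>.055)&(Z<.085)&(im.max(2)<50),'pad s')
q=np.zeros_like(roi);q[258:310,178:214]=1
rect(q&(Z>.06)&(Z<.09),'el s');rect(q&(Z>.01)&(Z<.09),'el s')
E
```

```text
cover 2202 ((521.6103515625, 65.53460693359375), (84.46040344238281, 130.18418884277344), 19.583358764648438) med [0.51938079 0.07058972 0.10790903]
pad 264 ((548.01611328125, -8.533597946166992), (36.89814758300781, 55.965118408203125), 9.616925239562988) med [ 0.54945724 -0.01496779  0.07158158]
element
70
el 70 ((494.0307922363281, -286.7071838378906), (16.847312927246094, 17.71096420288086), 85.08043670654297) med [ 0.49362299 -0.2862891   0.07866107]
192
el 192 ((494.7147216796875, -287.1983947753906), (38.97060012817383, 39.82426452636719), 54.304935455322266) med [ 0.49134505 -0.28254818  0.04524607]
291
el 291 ((494.7147216796875, -287.1983947753906), (38.97060012817383, 39.82426452636719), 54.304935455322266) med [ 0.49178913 -0.28316167  0.04564677]
fit 114 ((450.1979675292969, -120.48518371582031), (25.97191619873047, 53.55574035644531), 44.99943161010742) med [ 0.45918653 -0.12991214  0.03785115]
1.0441787211292
red 274 ((478.00958251953125, -167.37808227539062), (38.00551986694336, 159.15386962890625), 45.993690490722656) med [ 0.5184669  -0.20602851  0.04533495]
1.04417
[... 596 characters left out ...]
279296875), 33.465511322021484) med [ 0.57605872 -0.30852473  0.0453966 ]
1.0441787211292
cover s 1477 ((522.8029174804688, 65.23809051513672), (84.52055358886719, 130.55384826660156), 19.632661819458008) med [0.525712   0.05766897 0.10805206]
pad s 503 ((536.2574462890625, -6.002216339111328), (65.66436004638672, 74.38770294189453), 18.793806076049805) med [0.54651362 0.00334679 0.07293178]
el s 160 ((493.8829650878906, -287.96343994140625), (18.295225143432617, 19.500057220458984), 78.63864135742188) med [ 0.49761825 -0.29037849  0.07678136]
el s 697 ((495.7064514160156, -288.52001953125), (39.956871032714844, 36.99446105957031), 57.92462921142578) med [ 0.50139217 -0.2936099   0.04454803]
```

```bash
python3 - <<'E'
from h import *
a=np.radians(109.6);ex=np.array([np.cos(a),np.sin(a)]);ey=np.array([-ex[1],ex[0]])
o=np.array([.5222,.0654])
for f,(y0,y1,x0,x1) in dict(t0=(175,265,155,262),s0=(110,215,270,350)).items():
    d=load(f);c=cloud(d)[y0:y1,x0:x1].reshape(-1,3);l=d['pixels'][y0:y1,x0:x1].reshape(-1,3)
    X=(c[:,:2]-o)@ex;Y=(c[:,:2]-o)@ey
    m=(abs(Y)<50)&(c[:,2]>.03)&(c[:,2]<.2)
    for s in np.arange(-.12,.1,.004):
        q=m&(X>=s)&(X<s+.004)
        if q.sum()>3:
            k=abs(Y)<.014
            print(f,round(s*1000),q.sum(),'z',np.percentile(c[q,2],[5,50,95]).round(3),'zmid',np.round(np.median(c[q&k,2]),4) if (q&k).any() else '', 'Y',np.percentile(Y[q],[1,50,99]).round(3),'col',np.median(l[q&k],0))
E
```

```text
t0 -112 5 z [0.069 0.072 0.076] zmid 0.0742 Y [-0.014  0.     0.014] col [69. 71. 69.]
t0 -108 29 z [0.07  0.074 0.076] zmid 0.0735 Y [-0.016  0.     0.017] col [48.5 48.5 49.5]
t0 -104 28 z [0.071 0.073 0.076] zmid 0.0733 Y [-0.015  0.002  0.017] col [24. 24. 26.]
t0 -100 28 z [0.07  0.073 0.075] zmid 0.0733 Y [-0.016  0.001  0.017] col [25. 24. 26.]
t0 -96 28 z [0.071 0.073 0.075] zmid 0.0729 Y [-0.016 -0.001  0.017] col [26. 26. 27.]
t0 -92 27 z [0.07  0.073 0.076] zmid 0.073 Y [-0.014  0.001  0.016] col [24.  23.  25.5]
t0 -88 30 z [0.071 0.074 0.076] zmid 0.0737 Y [-0.016  0.     0.017] col [24. 25. 24.]
t0 -84 26 z [0.064 0.072 0.075] zmid 0.0722 Y [-0.015  0.     0.016] col [27. 26. 27.]
t0 -80 26 z [0.062 0.065 0.068] zmid 0.0653 Y [-0.015 -0.     0.014] col [27.  26.5 28. ]
t0 -76 27 z [0.063 0.066 0.069] zmid 0.066 Y [-0.014  0.001  0.016] col [24.  24.  25.5]
t0 -72 24 z [0.062 0.066 0.069] zmid 0.0659 Y [-0.015 -0.     0.015] col [25. 25. 26.]
t0 -68 43 z [0.062 0.067 0.095] zmid 0.0674 Y [-0.014  0.002  0.016] col [18.  19.5 21. ]
t0 -64 34 z [0.066 0.095 0.098] zmid 0.0
[... 5908 characters left out ...]
39] col [57. 56. 59.]
s0 36 48 z [0.065 0.107 0.108] zmid 0.1066 Y [-0.046 -0.007  0.039] col [57. 57. 59.]
s0 40 40 z [0.063 0.107 0.108] zmid 0.1072 Y [-0.044  0.002  0.04 ] col [57. 57. 59.]
s0 44 44 z [0.066 0.106 0.107] zmid 0.1064 Y [-0.046 -0.009  0.038] col [57. 57. 59.]
s0 48 42 z [0.082 0.106 0.108] zmid 0.1061 Y [-0.045 -0.006  0.04 ] col [57.5 57.  59. ]
s0 52 44 z [0.063 0.106 0.107] zmid 0.106 Y [-0.046 -0.006  0.04 ] col [58. 57. 59.]
s0 56 43 z [0.063 0.105 0.107] zmid 0.1054 Y [-0.046 -0.009  0.039] col [62. 61. 63.]
s0 60 38 z [0.104 0.105 0.106] zmid 0.1054 Y [-0.042  0.     0.039] col [81. 82. 81.]
s0 64 6 z [0.104 0.105 0.105] zmid 0.1054 Y [-0.041  0.007  0.038] col [97. 99. 95.]
  return _methods._mean(a, axis=axis, dtype=dtype,
  ret = um.true_divide(
```

move_arm(travel=[[0,0,0],[0,0,0],[0,0,0],[0,0,0],[0,0,0],[0,0,0],[0,0,0],[0,0,0],[0,0,0],[0,0,0]], twist=[-0.1207,-0.1207,-0.1207,-0.1207,-0.1207,-0.1207,-0.1207,-0.1207,-0.1207,-0.1207], gripper=-1)

```text
clock: 0.93
tcp_pos: [0.2576, -0.5136, 0.214]
tcp_rot: [[-0.107, 0.994, -0.0], [0.994, 0.107, 0.001], [0.001, -0.0, -1.0]]
wrist_force: [0.1, -0.0, 0.5]
opening: 0.0269
```

move_arm(travel=[[0,0,0],[0,0,0],[0.0257,0.0317,0],[0.0257,0.0317,0],[0.0257,0.0317,0],[0.0257,0.0317,0],[0.0257,0.0317,0],[0.0257,0.0317,0],[0.0257,0.0317,0],[0.0257,0.0317,0]], twist=[-0.1207,-0.1207,0,0,0,0,0,0,0,0])

```text
clock: 1.77
tcp_pos: [0.428, -0.2332, 0.2143]
tcp_rot: [[-0.335, 0.942, -0.0], [0.942, 0.335, 0.0], [0.0, -0.0, -1.0]]
wrist_force: [1.1, -0.4, 0.3]
opening: 0.0005
```

```bash
cat >> h.py <<'E'
def togo(x,y,z,yaw=19.6):
    s=robot.read_state();R=s['tcp_rot'];d=R.T@(np.array([x,y,z])-s['tcp_pos'])
    print('t',round(s['clock'],2),'tcp',s['tcp_pos'].round(4),'yaw',np.degrees(np.arctan2(R[1,1],R[0,1])).round(2),'F',s['wrist_force'].round(2),'T',s['torque'].round(2),'open',round(s['opening'],4),'togo',d.round(4))
E
python3 -c "
from h import *
togo(.5546,-.0255,.085);print(robot.read_state()['joint_pos'])"
```

```text
t 1.77 tcp [ 0.428  -0.2332  0.2143] yaw 19.6 F [ 1.08 -0.4   0.32] T [ 0.04 -0.13  0.03] open 0.0005 togo [0.1531 0.189  0.1293]
[-7.47420402e-01 -7.21548139e-02  1.83576447e+00  3.24569123e-05
  1.37834154e+00 -1.08952647e+00]
```

move_arm(travel=[[0.0257,0.0317,0],[0.0257,0.0317,0],[0.0257,0.0317,0],[0.0257,0.0317,0],[0.0257,0.0317,0],[0.0257,0.0317,0.01],[0,0,0.035],[0,0,0.035],[0,0,0.035],[0,0,0.012]], twist=[0,0,0,0,0,0,0,0,0,0])

```text
clock: 2.6
tcp_pos: [0.5507, -0.0249, 0.0819]
tcp_rot: [[-0.336, 0.942, -0.009], [0.942, 0.336, 0.002], [0.005, -0.008, -1.0]]
wrist_force: [-1.1, 0.8, -1.2]
opening: 0.0006
```

```bash
python3 -c "
from h import *
togo(.5546,-.0255,.078);save('wrist','w0')"
```

```text
t 2.6 tcp [ 0.5507 -0.0249  0.0819] yaw 19.66 F [-1.1   0.84 -1.19] T [-0.04 -0.02  0.  ] open 0.0006 togo [-0.0019  0.0035  0.0038]
```

View pics/w0.png

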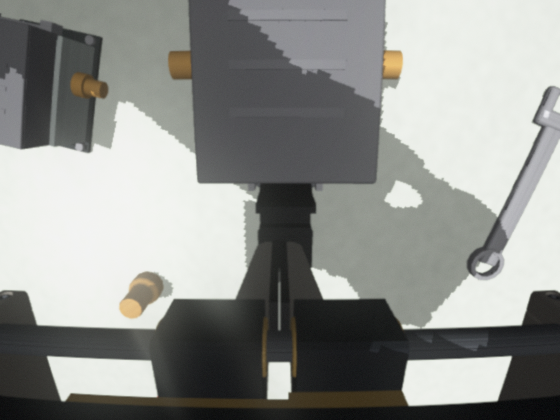

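The wrist view shows the black latch at (284,215) directly ahead of the closed fingers at (280,280), and the cover edges at x = 198 and 378. The tool is aligned, so I'll feel downwards.

move_arm(travel=[[0,0,0],[0,0,0],[0,0,0.001],[0,0,0.001],[0,0,0.001],[0,0,0.001],[0,0,0.001],[0,0,0.001],[0,0,0],[0,0,0]], twist=[0,0,0,0,0,0,0,0,0,0])

```text
clock: 3.48
tcp_pos: [0.5547, -0.0263, 0.0816]
tcp_rot: [[-0.336, 0.942, -0.0], [0.942, 0.336, 0.0], [0.0, -0.0, -1.0]]
wrist_force: [0.2, 0.1, -0.0]
opening: 0.0001
```

```bash
python3 -c "
from h import *
togo(.5546,-.0255,.066)"
```

```text
t 3.48 tcp [ 0.5547 -0.0263  0.0816] yaw 19.62 F [ 0.17  0.13 -0.04] T [ 0.02 -0.08 -0.01] open 0.0001 togo [0.0008 0.0002 0.0156]
```

move_arm(travel=[[0,0,0.002],[0,0,0.002],[0,0,0.002],[0,0,0.001],[0,0,0.001],[0,0,0.001],[0,0,0.0005],[0,0,0],[0,0,0],[0,0,0]], twist=[0,0,0,0,0,0,0,0,0,0])

```text
clock: 4.32
tcp_pos: [0.5548, -0.0265, 0.0723]
tcp_rot: [[-0.336, 0.942, 0.0], [0.942, 0.336, -0.0], [-0.0, -0.0, -1.0]]
wrist_force: [-1.0, -0.7, 1.3]
opening: 0.0003
```

move_arm(travel=[[0,0,0.0005],[0,0,0.0005],[0,0,0.0005],[0,0,0.0005],[0,0,0.0005],[0,0,0.0005],[0,0,0],[0,0,0],[0,0,0],[0,0,0]], twist=[0,0,0,0,0,0,0,0,0,0])

```text
clock: 5.15
tcp_pos: [0.5552, -0.0267, 0.0695]
tcp_rot: [[-0.336, 0.942, 0.001], [0.942, 0.336, -0.001], [-0.001, 0.001, -1.0]]
wrist_force: [0.5, -4.1, 3.9]
opening: 0.0005
```

move_arm(travel=[[-0.0005,0,0.0005],[-0.0005,0,0.0005],[-0.0005,0,0.0005],[0,0,0.0005],[0,0,0],[0,0,0],[0,0,0],[0,0,0],[0,0,0],[0,0,0]], twist=[0,0,0,0,0,0,0,0,0,0])

```text
clock: 5.98
tcp_pos: [0.5553, -0.0275, 0.0672]
tcp_rot: [[-0.336, 0.942, 0.0], [0.942, 0.336, 0.0], [0.0, 0.0, -1.0]]
wrist_force: [1.4, 1.0, 3.5]
opening: 0.0001
```

move_arm(travel=[[-0.0003,0,0.0005],[-0.0003,0,0.0005],[0,0,0.0005],[0,0,0],[0,0,0],[0,0,0],[0,0,0],[0,0,0],[0,0,0],[0,0,0]], twist=[0,0,0,0,0,0,0,0,0,0])

```text
clock: 6.82
tcp_pos: [0.5554, -0.0283, 0.0656]
tcp_rot: [[-0.336, 0.942, -0.0], [0.942, 0.336, 0.0], [0.0, -0.0, -1.0]]
wrist_force: [0.7, 2.9, 4.0]
opening: 0.0003
```

```bash
cat > cov.py <<'E'
from h import *
import sys
n=sys.argv[1]
d=save('scene',n);c=cloud(d);a=np.radians(109.6);ex=np.array([np.cos(a),np.sin(a)]);ey=np.array([-ex[1],ex[0]])
X=(c[...,:2]-[.5204,.0706])@ex;Y=(c[...,:2]-[.5204,.0706])@ey;Z=c[...,2]
m=(abs(Y)<.045)&(abs(X)<.14)&(Z>.1)&(Z<.2)
print('cover-zone pts>0.1',m.sum(),'zmax',np.percentile(Z[m],99).round(3))
q=m&(X<-.02)&(X>-.05);print('front zone',q.sum(),np.median(Z[q]).round(4) if q.any() else '')
togo(*map(float,sys.argv[2:5]))
E
python3 cov.py s1 .5546 -.0255 .066
```

```text
cover-zone pts>0.1 1818 zmax 0.199
front zone 0 
t 6.87 tcp [ 0.5554 -0.0283  0.0656] yaw 19.62 F [0.65 1.96 4.41] T [ 0.47 -0.18  0.03] open 0.0005 togo [ 0.0029  0.0002 -0.0004]
```

View pics/s1.png

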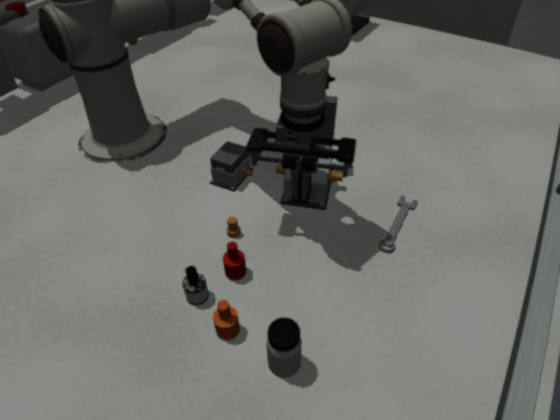

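move_arm(travel=[[-0.002,0,-0.02],[-0.01,0,-0.035],[-0.02,-0.01,-0.032],[-0.03,-0.02,-0.02],[-0.033,-0.022,0],[-0.033,-0.022,0],[-0.033,-0.022,0],[-0.033,-0.022,0],[-0.02,-0.016,0],[-0.01,-0.01,0]], twist=[0,0,0,0,0,0,0,0,0,0], gripper=-0.1)

```text
clock: 7.7
tcp_pos: [0.4929, -0.2907, 0.1716]
tcp_rot: [[-0.333, 0.943, -0.003], [0.943, 0.333, -0.0], [0.001, -0.003, -1.0]]
wrist_force: [0.4, 0.1, 0.2]
opening: 0.0414
```

```bash
python3 cov.py s2 .4948 -.2877 .051; python3 - <<'E'
from h import *
d=load('s2');c=cloud(d);a=np.radians(109.6);ex=np.array([np.cos(a),np.sin(a)]);ey=np.array([-ex[1],ex[0]])
X=(c[...,:2]-[.5204,.0706])@ex;Y=(c[...,:2]-[.5204,.0706])@ey;Z=c[...,2]
m=(abs(Y)<.045)&(X<.14)&(X>.0)&(Z>.11)&(Z<.2)
if m.sum(): print(m.sum(),np.percentile(X[m],[1,50,99]),Z[m].max())
# well rim check: points below top within block
r=(np.hypot(X+.008,Y)<.03);
dark=r&(Z<.055)&(Z>.01);print('well pts',dark.sum(),X[dark].mean(),Y[dark].mean(),X[dark].min(),X[dark].max(),Y[dark].min(),Y[dark].max())
q=save('wrist','w1')
E
```

```text
cover-zone pts>0.1 1244 zmax 0.182
front zone 0 
t 7.75 tcp [ 0.4925 -0.2914  0.1716] yaw 19.4 F [-0.45 -1.37  0.55] T [-0.04 -0.03  0.04] open 0.0416 togo [0.0027 0.0038 0.1206]
1074 [0.06780397 0.10420183 0.11364931] 0.18278245507080176
well pts 113 0.011627848236999147 0.0006702760166590667 -0.0008794276143380393 0.01701593847929255 -0.018794403326076455 0.020255098957843026
```

View pics/w1.png

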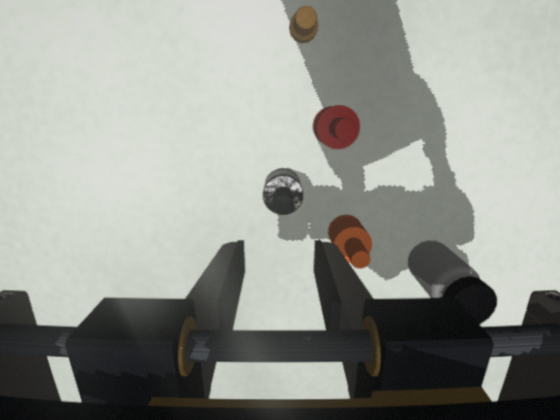

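The cover is open: its points now lie behind the hinge at up to z = 0.183. The wrist view shows the element at (283,190), centred between the fingers; the red and orange decoys are at (337,127) and (350,240).

```bash
python3 - <<'E'
from h import *
d=load('w1');c=cloud(d)
q=np.zeros(c.shape[:2],bool);q[160:222,255:310]=1;Z=c[...,2]
for a,b in((.068,.09),(.035,.055),(.01,.09)):
    m=q&(Z>a)&(Z<b)
    if m.sum()>5: print(m.sum(),cv2.minEnclosingCircle((c[m][:,:2]*1000).astype(np.float32)),c[m].mean(0))
E
```

```text
376 ((493.281982421875, -286.67327880859375), 9.544801712036133) [ 0.49296246 -0.28555642  0.07679131]
870 ((493.43792724609375, -286.4441223144531), 20.23512840270996) [ 0.49170895 -0.28221659  0.04362244]
1451 ((493.43792724609375, -286.4441223144531), 20.23512840270996) [ 0.49155134 -0.28190158  0.05094531]
```

move_arm(travel=[[0.0009,-0.0007,0.02],[0,0,0.03],[0,0,0.025],[0,0,0.01],[0,0,0],[0,0,0],[0,0,0],[0,0,0],[0,0,0],[0,0,0]], twist=[0,0,0,0,0,0,0,0,0,0])

```text
clock: 8.63
tcp_pos: [0.4947, -0.2875, 0.0888]
tcp_rot: [[-0.336, 0.942, 0.001], [0.942, 0.336, -0.001], [-0.002, 0.001, -1.0]]
wrist_force: [-0.6, 0.1, 0.4]
opening: 0.0413
```

```bash
python3 -c "
from h import *
togo(.494,-.287,.0515)"
```

```text
t 8.63 tcp [ 0.4947 -0.2875  0.0888] yaw 19.62 F [-0.62  0.06  0.41] T [ 0.01 -0.01 -0.05] open 0.0413 togo [ 0.0008 -0.0005  0.0373]
```

move_arm(travel=[[0.0008,-0.0005,0.015],[0,0,0.012],[0,0,0.008],[0,0,0.0023],[0,0,0],[0,0,0],[0,0,0],[0,0,0],[0,0,0],[0,0,0]], twist=[0,0,0,0,0,0,0,0,0,0])

```text
clock: 9.47
tcp_pos: [0.4936, -0.2867, 0.0508]
tcp_rot: [[-0.336, 0.942, 0.001], [0.942, 0.336, -0.0], [-0.001, 0.0, -1.0]]
wrist_force: [0.1, 0.6, -0.4]
opening: 0.0413
```

move_arm(travel=[[0,0,0],[0,0,0],[0,0,0],[0,0,0],[0,0,0],[0,0,0],[0,0,0],[0,0,0],[0,0,0],[0,0,0]], twist=[0,0,0,0,0,0,0,0,0,0], gripper=-1, squeeze=15)

```text
clock: 10.3
tcp_pos: [0.4933, -0.2865, 0.0503]
tcp_rot: [[-0.336, 0.942, -0.0], [0.942, 0.336, 0.0], [0.0, 0.0, -1.0]]
wrist_force: [0.6, 1.1, 0.1]
opening: 0.0188
```

```bash
python3 -c "
from h import *
togo(.494,-.287,.0515)"
```

```text
t 10.3 tcp [ 0.4933 -0.2865  0.0503] yaw 19.62 F [0.55 1.11 0.15] T [-0.01 -0.17 -0.03] open 0.0188 togo [-0.0007  0.0004 -0.0012]
```

move_arm(travel=[[0,0,-0.01],[0,0,-0.03],[0,0,-0.035],[0.02,0.0125,-0.03],[0.035,0.0215,-0.015],[0.035,0.0215,0],[0.035,0.0215,0],[0.035,0.0215,0],[0.035,0.0215,0],[0.03,0.0185,0]], twist=[0,0,0,0,0,0,0,0,0,0])

```text
clock: 11.13
tcp_pos: [0.5478, -0.0273, 0.1704]
tcp_rot: [[-0.336, 0.942, 0.0], [0.942, 0.336, 0.0], [0.0, 0.0, -1.0]]
wrist_force: [-0.8, 0.2, -1.3]
opening: 0.0184
```

move_arm(travel=[[0.01,0.0065,0],[0,0,0],[0,0,0],[0,0,0],[0,0,0],[0,0,0],[0,0,0],[0,0,0],[0,0,0],[0,0,0]], twist=[0,0,0,0,0,0,0,0,0,0])

```text
clock: 11.97
tcp_pos: [0.5506, -0.0186, 0.1697]
tcp_rot: [[-0.335, 0.942, -0.0], [0.942, 0.335, -0.0], [0.0, -0.0, -1.0]]
wrist_force: [0.3, -0.2, -1.1]
opening: 0.0186
```

```bash
python3 -c "
from h import *
togo(.5516,-.017,.17);save('wrist','w2');save('scene','s3');save('top','t3')
import cv2
a=cv2.imread('pics/w2.png');cv2.imwrite('pics/v.png',a)"
```

```text
t 11.97 tcp [ 0.5506 -0.0186  0.1697] yaw 19.6 F [ 0.32 -0.19 -1.09] T [ 0.   -0.1  -0.01] open 0.0186 togo [ 0.0011  0.0015 -0.0003]
```

View pics/v.png

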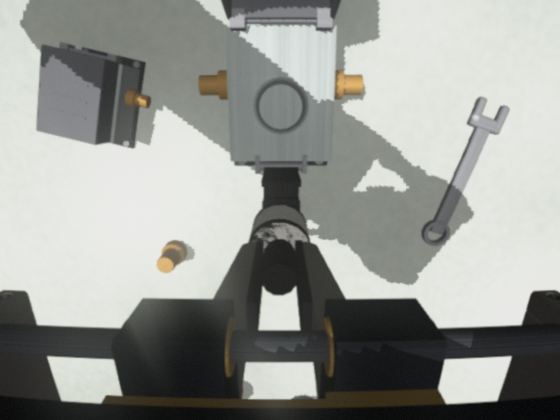

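```bash
python3 - <<'E'
from h import *
d=load('w2');c=cloud(d);Z=c[...,2];g=d['pixels'].mean(2)
roi=np.zeros(Z.shape,bool);roi[70:140,245:320]=1
# ring in intensity
yy,xx=np.mgrid[0:420,0:560]
sub=np.zeros_like(g,np.uint8);
for t in(60,75,90,105):
    m=(roi&(g<t)&(np.hypot(xx-281,yy-105)<32)).astype(np.uint8)
    cs,_=cv2.findContours(m,cv2.RETR_EXTERNAL,cv2.CHAIN_APPROX_NONE)
    k=max(cs,key=cv2.contourArea);e=cv2.fitEllipse(k);P=plane(d,k[:,0],.062)[:,:2]
    A=np.c_[2*P,np.ones(len(P))];s=np.linalg.lstsq(A,(P**2).sum(1),rcond=None)[0]
    print(t,e,'circle',s[:2],np.sqrt(s[2]+s[0]**2+s[1]**2))
m=roi&(Z<.056)&(Z>.0)&(np.hypot(xx-281,yy-105)<32);print('depth<.056',m.sum(),cv2.minEnclosingCircle((c[m][:,:2]*1000).astype(np.float32)),np.median(Z[roi]))
# element top
q=np.zeros(Z.shape,bool);q[195:300,245:312]=1
print('Zs',np.percentile(Z[q],[5,25,50,75,95]))
t=d['tp']
m=q&(Z>.188)&(np.hypot(c[...,0]-t[0],c[...,1]-t[1])<.014);print('knob top',m.sum(),c[m].mean(0),cv2.minEnclosingCircle((c[m][:,:2]*1000).astype(np.float32)))
m=q&(abs(Z-.163)<.006)&(np.hypot(c[...,0]-t[0],c[...,1]-t[1])<.03);P=c[m][:,:2];print('shoulder',m.sum(),cv2.minEnclosingCircle((P*1000).astype(np.float32)))
X=(P-t[:2])@d['tr'][:2,:2];print('shoulder in tool',X.min(0),X.max(0))
for n in('s3','t3'):
    d=load(n);c=cloud(d);t=d['tp'];Z=c[...,2];r=np.hypot(c[...,0]-t[0],c[...,1]-t[1])
    m=(r<.03)&(Z>.118)&(Z<.165);P=(c[m][:,:2]-t[:2])@load('w2')['tr'][:2,:2];print(n,m.sum(),P.min(0) if m.any() else'',P.max(0) if m.any() else '')
E
```

```text
Traceback (most recent call last):
ValueError: max() iterable argument is empty
```

```bash
cat > m.py <<'E'
from h import *
d=load('w2');c=cloud(d);Z=c[...,2];g=d['pixels'].mean(2)
roi=np.zeros(Z.shape,bool);roi[70:140,245:320]=1
yy,xx=np.mgrid[0:420,0:560]
print('row',g[105,250:316:2].astype(int));print('Zrow',Z[105,250:316:3].round(3))
th=np.linspace(0,2*np.pi,72,endpoint=False)
for s_ in (1,-1):
  P=[]
  for a in th:
    r=np.arange(19,31,.25);px=np.c_[281+r*np.cos(a),105+r*np.sin(a)].astype(np.float32)
    v=cv2.remap(g.astype(np.float32),px[:,0].reshape(1,-1),px[:,1].reshape(1,-1),cv2.INTER_LINEAR)[0]
    gr=np.gradient(cv2.GaussianBlur(v.reshape(1,-1),(5,1),0)[0])*s_;P.append(px[gr.argmax()])
  W=plane(d,P,.062 if s_>0 else .060)[:,:2]
  k=np.ones(len(W),bool)
  for _ in range(6):
    A=np.c_[2*W[k],np.ones(k.sum())];s=np.linalg.lstsq(A,(W[k]**2).sum(1),rcond=None)[0];R=np.sqrt(s[2]+s[0]**2+s[1]**2)
    e=abs(np.hypot(*(W-s[:2]).T)-R);k=e<max(.0012,np.median(e)*1.5)
  print('circle',s[:2],R,k.sum())
m=roi&(Z<.056)&(Z>.0)&(np.hypot(xx-281,yy-105)<32);print('depth<.056',m.sum(),np.median(Z[roi]))
if m.any(): print(cv2.minEnclosingCircle((c[m][:,:2]*1000).astype(np.float32)))
q=np.zeros(Z.shape,bool);q[195:300,245:312]=1
t=d['tp'];R=d['tr'][:2,:2]
m=q&(Z>.185)&(np.hypot(c[...,0]-t[0],c[...,1]-t[1])<.016);P=(c[m][:,:2]-t[:2])@R
print('knob',m.sum(),np.median(Z[m]),P.min(0),P.max(0))
m=q&(abs(Z-.163)<.006)&(np.hypot(c[...,0]-t[0],c[...,1]-t[1])<.03);P=(c[m][:,:2]-t[:2])@R;print('shoulder',m.sum(),P.min(0),P.max(0))
for n in('s3','t3'):
    d=load(n);c=cloud(d);Z=c[...,2];r=np.hypot(c[...,0]-t[0],c[...,1]-t[1])
    m=(r<.03)&(Z>.118)&(Z<.165);P=(c[m][:,:2]-t[:2])@R;print(n,m.sum(),P.min(0) if m.any() else'',P.max(0) if m.any() else '')
E
python3 m.py
```

```text
row [130 128 109  82  85 128 130 128 129 129 128 129 131 131 133 128 128 131
 129 135 130 126 128 130 132 132  95  73  92 116 135 135 138]
Zrow [0.061 0.062 0.058 0.019 0.016 0.016 0.016 0.016 0.016 0.015 0.016 0.016
 0.015 0.016 0.016 0.016 0.015 0.016 0.045 0.061 0.061 0.061]
circle [0.52300464 0.06489009] 0.022425494717018105 67
circle [0.52201472 0.06368153] 0.01845993047994613 72
depth<.056 1963 0.06063114831458816
((521.6111450195312, 64.42252349853516), 21.834766387939453)
knob 2124 0.19696027317684728 [-0.00992998 -0.01270828] [0.01107302 0.01263736]
shoulder 1170 [-0.00181505 -0.019407  ] [0.02035214 0.01824188]
s3 456 [-0.02289199 -0.01906885] [0.00382715 0.02034149]
t3 0
```

The wrist view shows the well ring at (281,105), radius about 25 px, and the gripped element upright with its knob at (280,265). The well floor reads 0.016 m, as it should. Next I move over the well.

move_arm(travel=[[0.02,0.0016,0],[0.03,0,0],[0.025,0,0],[0.0127,0,0.01],[0,0,0.02],[0,0,0.015],[0,0,0.005],[0,0,0],[0,0,0],[0,0,0]], twist=[0,0,0,0,0,0,0,0,0,0])

```text
clock: 12.95
tcp_pos: [0.5236, 0.0645, 0.1207]
tcp_rot: [[-0.335, 0.942, 0.002], [0.942, 0.335, -0.0], [-0.001, 0.002, -1.0]]
wrist_force: [0.7, -0.9, -1.7]
opening: 0.0188
```

```bash
python3 -c "
from h import *
togo(.5227,.0645,.0663)"
```

```text
t 12.95 tcp [0.5236 0.0645 0.1207] yaw 19.6 F [ 0.73 -0.88 -1.65] T [ 0.01 -0.1   0.01] open 0.0188 togo [ 0.0004 -0.0009  0.0544]
```

move_arm(travel=[[0.0002,-0.0007,0.003],[0,0,0.002],[0,0,0.002],[0,0,0.001],[0,0,0.001],[0,0,0.001],[0,0,0.001],[0,0,0.001],[0,0,0],[0,0,0]], twist=[0,0,0,0,0,0,0,0,0,0])

```text
clock: 13.78
tcp_pos: [0.5219, 0.0648, 0.1076]
tcp_rot: [[-0.336, 0.942, -0.0], [0.942, 0.336, 0.0], [0.0, -0.0, -1.0]]
wrist_force: [0.5, 0.1, -0.7]
opening: 0.0185
```

```bash
python3 -c "
from h import *
togo(.5227,.0645,.0663)"
```

```text
t 13.78 tcp [0.5219 0.0648 0.1076] yaw 19.62 F [ 0.55  0.05 -0.68] T [-0.06 -0.07 -0.07] open 0.0185 togo [-0.0005  0.0006  0.0413]
```

move_arm(travel=[[0,0,0.0015],[0,0,0.0015],[0,0,0.0015],[0,0,0.0015],[0,0,0.0015],[0,0,0.0015],[0,0,0.0015],[0,0,0],[0,0,0],[0,0,0]], twist=[0,0,0,0,0,0,0,0,0,0])

```text
clock: 14.62
tcp_pos: [0.522, 0.0648, 0.0972]
tcp_rot: [[-0.336, 0.942, 0.0], [0.942, 0.336, 0.0], [0.0, 0.0, -1.0]]
wrist_force: [0.0, 0.2, -0.1]
opening: 0.0185
```

```bash
python3 -c "
from h import *
togo(.5227,.0645,.0663)"
```

```text
t 14.62 tcp [0.522  0.0648 0.0972] yaw 19.62 F [ 0.01  0.16 -0.11] T [-0.05 -0.09 -0.03] open 0.0185 togo [-0.0005  0.0006  0.0309]
```

Free of force; on down.

move_arm(travel=[[0,0,0.002],[0,0,0.002],[0,0,0.002],[0,0,0.002],[0,0,0.002],[0,0,0.002],[0,0,0.002],[0,0,0.001],[0,0,0],[0,0,0]], twist=[0,0,0,0,0,0,0,0,0,0])

```text
clock: 15.45
tcp_pos: [0.5219, 0.0648, 0.0821]
tcp_rot: [[-0.336, 0.942, -0.0], [0.942, 0.336, 0.0], [0.0, -0.0, -1.0]]
wrist_force: [-0.4, 0.7, -1.4]
opening: 0.0187
```

move_arm(travel=[[0,0,0.0015],[0,0,0.0015],[0,0,0.0015],[0,0,0.0015],[0,0,0.0015],[0,0,0.0015],[0,0,0.0015],[0,0,0.0015],[0,0,0],[0,0,0]], twist=[0,0,0,0,0,0,0,0,0,0])

```text
clock: 16.28
tcp_pos: [0.5219, 0.0648, 0.0701]
tcp_rot: [[-0.336, 0.942, -0.0], [0.942, 0.336, 0.0], [0.0, -0.0, -1.0]]
wrist_force: [0.0, -0.7, -1.0]
opening: 0.0186
```

```bash
python3 -c "
from h import *
togo(.5227,.0645,.0663)"
```

```text
t 16.28 tcp [0.5219 0.0648 0.0701] yaw 19.62 F [ 0.02 -0.67 -1.01] T [ 0.   -0.14  0.03] open 0.0186 togo [-0.0005  0.0007  0.0038]
```

move_arm(travel=[[0,0,0.001],[0,0,0.001],[0,0,0.0005],[0,0,0.0005],[0,0,0.0005],[0,0,0.0005],[0,0,0],[0,0,0],[0,0,0],[0,0,0]], twist=[0,0,0,0,0,0,0,0,0,0])

```text
clock: 17.12
tcp_pos: [0.5221, 0.0648, 0.0663]
tcp_rot: [[-0.336, 0.942, 0.0], [0.942, 0.336, -0.0], [-0.0, 0.0, -1.0]]
wrist_force: [-0.7, -0.7, 0.0]
opening: 0.0186
```

move_arm(travel=[[0,0,0.0005],[0,0,0.0005],[0,0,0],[0,0,0],[0,0,0],[0,0,0],[0,0,0],[0,0,0],[0,0,0],[0,0,0]], twist=[0,0,0,0,0,0,0,0,0,0])

```text
clock: 17.95
tcp_pos: [0.5224, 0.0648, 0.0663]
tcp_rot: [[-0.336, 0.942, 0.001], [0.942, 0.336, -0.0], [-0.0, 0.0, -1.0]]
wrist_force: [-2.2, 1.1, 7.6]
opening: 0.0185
```

move_arm(travel=[[0,0,0],[0,0,0],[0,0,0],[0,0,0],[0,0,0],[0,0,0],[0,0,0],[0,0,0],[0,0,0],[0,0,0]], twist=[0,0,0,0,0,0,0,0,0,0], gripper=-0.1)

```text
clock: 18.78
tcp_pos: [0.522, 0.0648, 0.0652]
tcp_rot: [[-0.336, 0.942, 0.0], [0.942, 0.336, -0.0], [-0.0, 0.0, -1.0]]
wrist_force: [0.4, 1.0, 0.0]
opening: 0.0416
```

The seat was felt: 7.6 N at the expected height, then zero after release. Next I go up, over, and behind the open cover.

move_arm(travel=[[0,0,-0.01],[0,0,-0.025],[0,0,-0.035],[0,0,-0.035],[0,0,-0.035],[0,0,-0.01],[0.01,0,0],[0.025,0,0],[0.035,0,0],[0.035,0,0]], twist=[0,0,0,0,0,0,0,0,0,0])

```text
clock: 19.62
tcp_pos: [0.4848, 0.1647, 0.2132]
tcp_rot: [[-0.334, 0.943, -0.003], [0.943, 0.334, 0.0], [0.001, -0.003, -1.0]]
wrist_force: [0.1, 0.6, -0.1]
opening: 0.0409
```

move_arm(travel=[[0.03,0,0],[0.016,0,0],[0,0,0],[0,0,0],[0,0,0],[0,0,0],[0,0,0.01],[0,0,0.025],[0,0,0.02],[0,0,0.01]], twist=[0,0,0,0,0,0,0,0,0,0], gripper=-1)

```text
clock: 20.45
tcp_pos: [0.4697, 0.2059, 0.1467]
tcp_rot: [[-0.334, 0.942, -0.005], [0.942, 0.334, -0.001], [0.001, -0.005, -1.0]]
wrist_force: [-1.0, 0.5, -1.1]
opening: 0.0007
```

```bash
cat > hs.py <<'E'
from h import *
s=robot.read_state();p=s['tcp_pos'];a=np.radians(109.6);ex=np.array([np.cos(a),np.sin(a)]);ey=np.array([-ex[1],ex[0]])
q=p[:2]-[.5204,.0706];F=s['wrist_force']
print('t',round(s['clock'],2),'X',(q@ex).round(4),'Y',(q@ey).round(4),'z',p[2].round(4),'Fx',(F[:2]@ex).round(1),'Fy',(F[:2]@ey).round(1),'Fz',F[2].round(1),'open',round(s['opening'],4))
E
cat > look.py <<'E'
from h import *
import sys
d=save('top',sys.argv[1]);c=cloud(d);a=np.radians(109.6);ex=np.array([np.cos(a),np.sin(a)]);ey=np.array([-ex[1],ex[0]])
X=(c[...,:2]-[.5204,.0706])@ex;Y=(c[...,:2]-[.5204,.0706])@ey;Z=c[...,2]
for x in range(-70,140,10):
    m=(abs(Y)<.035)&(abs(X*1000-x)<5)&(Z>.01)&(Z<.25)
    if m.sum()>5: print(x,m.sum(),np.percentile(Z[m],[10,50,90]).round(3))
m=(np.hypot(X+.008,Y)<.03)&(Z>.085)&(Z<.1);print('knob',m.sum(),X[m].mean(),Y[m].mean(),np.median(Z[m]))
E
python3 hs.py; python3 look.py t4
```

```text
t 20.45 X 0.1445 Y 0.0024 z 0.1467 Fx 0.8 Fy 0.7 Fz -1.1 open 0.0007
-70 91 [0.064 0.082 0.097]
-60 93 [0.047 0.087 0.098]
-50 148 [0.057 0.063 0.065]
-40 141 [0.06  0.063 0.065]
-30 138 [0.061 0.063 0.065]
-20 151 [0.058 0.062 0.065]
-10 154 [0.06  0.063 0.095]
0 121 [0.06  0.062 0.094]
10 148 [0.059 0.062 0.065]
20 143 [0.061 0.063 0.065]
30 141 [0.061 0.063 0.065]
40 141 [0.06  0.063 0.065]
50 149 [0.06  0.063 0.066]
60 159 [0.067 0.071 0.073]
70 139 [0.069 0.071 0.073]
80 283 [0.068 0.174 0.179]
90 309 [0.066 0.172 0.18 ]
100 275 [0.078 0.172 0.175]
110 221 [0.17  0.172 0.246]
120 32 [0.168 0.17  0.245]
130 34 [0.153 0.167 0.198]
knob 67 -0.0077052852390282695 0.0007652307962646912 0.09474702395984014
```

The element is seated: knob top at z = 0.0947, on the well axis within 1 mm. Now I push the cover over from behind.

move_arm(travel=[[0,0,0],[-0.005,0,0],[-0.006,0,0],[-0.006,0,0],[-0.004,0,0],[-0.004,0,0],[-0.004,0,-0.002],[-0.004,0,-0.004],[-0.004,0,-0.004],[-0.002,0,-0.002]], twist=[0,0,0,0,0,0,0,0,0,0])

```text
clock: 21.33
tcp_pos: [0.4847, 0.1697, 0.1629]
tcp_rot: [[-0.335, 0.942, 0.001], [0.942, 0.335, -0.0], [-0.0, 0.0, -1.0]]
wrist_force: [-0.6, 0.2, -0.3]
opening: 0.0
```

```bash
python3 hs.py; python3 look.py t5 | tail -9
```

```text
t 21.33 X 0.1054 Y 0.0003 z 0.1629 Fx 0.4 Fy 0.5 Fz -0.3 open 0.0
30 145 [0.061 0.063 0.065]
40 138 [0.06  0.063 0.065]
50 153 [0.06  0.063 0.066]
60 358 [0.07  0.177 0.184]
70 304 [0.071 0.177 0.18 ]
80 230 [0.073 0.179 0.181]
90 179 [0.177 0.179 0.181]
100 8 [0.175 0.192 0.212]
knob 68 -0.007770426832616889 0.0008567221946564988 0.09432555434002554
```

move_arm(travel=[[-0.004,0,-0.001],[-0.006,0,-0.001],[-0.007,0,-0.0015],[-0.008,0,-0.001],[-0.008,0,0],[-0.008,0,0.0005],[-0.008,0,0.001],[-0.008,0,0.001],[-0.007,0,0.002],[-0.004,0,0.001]], twist=[0,0,0,0,0,0,0,0,0,0])

```text
clock: 22.22
tcp_pos: [0.5075, 0.1051, 0.1608]
tcp_rot: [[-0.335, 0.942, -0.0], [0.942, 0.335, -0.0], [-0.0, -0.0, -1.0]]
wrist_force: [-0.3, 0.0, 0.4]
opening: 0.0006
```

```bash
python3 hs.py
```

```text
t 22.22 X 0.0368 Y 0.0006 z 0.1608 Fx 0.1 Fy 0.3 Fz 0.4 open 0.0006
```

move_arm(travel=[[-0.004,0,0.001],[-0.006,0,0.002],[-0.007,0,0.003],[-0.006,0,0.003],[-0.006,0,0.003],[-0.005,0,0.004],[-0.005,0,0.004],[-0.004,0,0.004],[-0.004,0,0.004],[-0.002,0,0.002]], twist=[0,0,0,0,0,0,0,0,0,0])

```text
clock: 23.05
tcp_pos: [0.5236, 0.0596, 0.1305]
tcp_rot: [[-0.336, 0.942, -0.001], [0.942, 0.336, -0.0], [0.0, -0.0, -1.0]]
wrist_force: [0.3, 0.6, -0.4]
opening: 0.0005
```

```bash
python3 hs.py; python3 look.py t6
```

```text
t 23.05 X -0.0115 Y 0.0007 z 0.1305 Fx 0.5 Fy -0.5 Fz -0.4 open 0.0005
-70 91 [0.064 0.081 0.097]
-60 94 [0.044 0.086 0.097]
-50 217 [0.06  0.066 0.11 ]
-40 276 [0.114 0.131 0.243]
-30 53 [0.132 0.134 0.138]
0 10 [0.124 0.125 0.127]
10 12 [0.118 0.12  0.122]
20 8 [0.117 0.119 0.12 ]
60 43 [0.104 0.106 0.108]
70 28 [0.101 0.104 0.105]
knob 0 nan nan nanlook.py:8: RuntimeWarning: Mean of empty slice.
  m=(np.hypot(X+.008,Y)<.03)&(Z>.085)&(Z<.1);print('knob',m.sum(),X[m].mean(),Y[m].mean(),np.median(Z[m]))
  ret = ret.dtype.type(ret / rcount)
  return _methods._mean(a, axis=axis, dtype=dtype,
```

move_arm(travel=[[-0.003,0,0],[-0.004,0,0],[-0.004,0,0.001],[-0.004,0,0.001],[-0.003,0,0.002],[-0.003,0,0.002],[-0.001,0,0.002],[-0.001,0,0.002],[0,0,0.001],[0,0,0]], twist=[0,0,0,0,0,0,0,0,0,0])

```text
clock: 23.93
tcp_pos: [0.5315, 0.0381, 0.1201]
tcp_rot: [[-0.336, 0.942, 0.0], [0.942, 0.336, -0.001], [-0.001, 0.0, -1.0]]
wrist_force: [-0.0, -1.3, 1.8]
opening: 0.0006
```

```bash
python3 hs.py
```

```text
t 23.93 X -0.0344 Y 0.0005 z 0.1201 Fx -1.2 Fy 0.5 Fz 1.8 open 0.0006
```

move_arm(travel=[[0,0,0.0005],[0,0,0.0005],[0,0,0.0005],[0,0,0.0005],[0,0,0.0005],[0,0,0.0005],[0,0,0.0005],[0,0,0.0005],[0,0,0],[0,0,0]], twist=[0,0,0,0,0,0,0,0,0,0])

```text
clock: 24.77
tcp_pos: [0.532, 0.0375, 0.1179]
tcp_rot: [[-0.336, 0.942, 0.001], [0.942, 0.336, -0.002], [-0.002, 0.001, -1.0]]
wrist_force: [-4.1, -3.8, 9.7]
opening: 0.0007
```

```bash
python3 hs.py
```

```text
t 24.77 X -0.0351 Y 0.0002 z 0.1179 Fx -2.2 Fy 5.1 Fz 9.7 open 0.0007
```

move_arm(travel=[[0,0,0.0005],[0,0,0.0005],[0,0,0.0005],[0,0,0.0005],[0,0,0],[0,0,0],[0,0,0],[0,0,0],[0,0,0],[0,0,0]], twist=[0,0,0,0,0,0,0,0,0,0])

```text
clock: 25.6
tcp_pos: [0.5324, 0.0371, 0.1156]
tcp_rot: [[-0.336, 0.942, 0.002], [0.942, 0.336, -0.003], [-0.003, 0.001, -1.0]]
wrist_force: [-0.7, -5.3, 6.8]
opening: 0.0002
```

```bash
python3 hs.py
```

```text
t 25.6 X -0.0356 Y -0.0001 z 0.1156 Fx -4.7 Fy 2.4 Fz 6.8 open 0.0002
```

move_arm(travel=[[-0.0005,0,0.0005],[-0.0005,0,0.0005],[0,0,0.0005],[0,0,0.0005],[0,0,0.0005],[0,0,0],[0,0,0],[0,0,0],[0,0,0],[0,0,0]], twist=[0,0,0,0,0,0,0,0,0,0])

```text
clock: 26.43
tcp_pos: [0.5328, 0.0365, 0.1129]
tcp_rot: [[-0.336, 0.942, 0.003], [0.942, 0.336, -0.002], [-0.003, 0.002, -1.0]]
wrist_force: [-0.1, -4.0, 5.7]
opening: 0.0003
```

```bash
python3 hs.py
```

```text
t 26.43 X -0.0363 Y -0.0003 z 0.1129 Fx -3.7 Fy 1.4 Fz 5.7 open 0.0003
```

move_arm(travel=[[-0.0003,0,0.0005],[-0.0003,0,0.0005],[0,0,0.0005],[0,0,0.0005],[0,0,0],[0,0,0],[0,0,0],[0,0,0],[0,0,0],[0,0,0]], twist=[0,0,0,0,0,0,0,0,0,0])

```text
clock: 27.27
tcp_pos: [0.5317, 0.0371, 0.1095]
tcp_rot: [[-0.336, 0.942, -0.001], [0.942, 0.336, 0.0], [0.001, -0.0, -1.0]]
wrist_force: [0.4, 1.1, -0.1]
opening: 0.0007
```

```bash
python3 hs.py
```

```text
t 27.27 X -0.0354 Y 0.0006 z 0.1095 Fx 0.9 Fy -0.8 Fz -0.1 open 0.0007
```

The force dropped to zero, which points to a snap. I'll press another 1.5 mm to confirm, then lift.

move_arm(travel=[[0,0,0.0005],[0,0,0.0005],[0,0,0.0005],[0,0,0],[0,0,0],[0,0,0],[0,0,0],[0,0,0],[0,0,0],[0,0,0]], twist=[0,0,0,0,0,0,0,0,0,0])

```text
clock: 28.1
tcp_pos: [0.5319, 0.0369, 0.1082]
tcp_rot: [[-0.336, 0.942, 0.0], [0.942, 0.336, -0.0], [-0.0, 0.0, -1.0]]
wrist_force: [-0.6, -0.7, 1.3]
opening: 0.0009
```

```bash
python3 hs.py; python3 -c "
from h import *
save('scene','s7')"
```

```text
t 28.1 X -0.0356 Y 0.0005 z 0.1082 Fx -0.4 Fy 0.8 Fz 1.3 open 0.0009
```

move_arm(travel=[[0,0,-0.001],[0,0,-0.002],[0,0,-0.003],[0,0,-0.005],[0,0,-0.01],[0,0,-0.02],[0,0,-0.03],[0,0,-0.035],[0,0,-0.03],[0,0,-0.01]], twist=[0,0,0,0,0,0,0,0,0,0])

```text
clock: 28.98
tcp_pos: [0.5343, 0.0366, 0.2607]
tcp_rot: [[-0.336, 0.942, 0.009], [0.942, 0.336, -0.001], [-0.005, 0.008, -1.0]]
wrist_force: [0.2, -0.5, 0.7]
opening: 0.0008
```

```bash
python3 hs.py; python3 - <<'E'
from h import *
d=save('scene','s8');c=cloud(d);a=np.radians(109.6);ex=np.array([np.cos(a),np.sin(a)]);ey=np.array([-ex[1],ex[0]])
X=(c[...,:2]-[.5204,.0706])@ex;Y=(c[...,:2]-[.5204,.0706])@ey;Z=c[...,2]
for x in(-109,-100,-92,-65,-40,-20,0,20,40,55):
    m=(abs(Y)<.014)&(abs(X*1000-x)<4)&(Z>.05)&(Z<.2)
    if m.sum()>3: print(x,m.sum(),np.percentile(Z[m],[10,50,90]).round(4))
E
```

```text
t 28.98 X -0.0367 Y -0.0017 z 0.2607 Fx -0.5 Fy -0.0 Fz 0.7 open 0.0008
-109 48 [0.0707 0.0732 0.0746]
-100 42 [0.0722 0.0738 0.0749]
-92 34 [0.0726 0.0737 0.0746]
-65 98 [0.0706 0.0912 0.0978]
-40 34 [0.1094 0.1108 0.1118]
-20 35 [0.109  0.1099 0.111 ]
0 32 [0.1079 0.1087 0.1105]
20 26 [0.1067 0.1078 0.1094]
40 23 [0.105  0.1062 0.1072]
55 21 [0.1047 0.1057 0.1068]
```

View pics/s8.png

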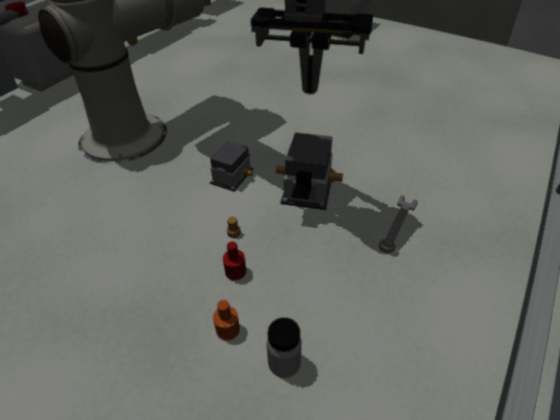

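The scene view shows the cover shut at (310,155), with the same profile as at the start (0.055 rad). The latch pad is back at 0.0737 m, the arm is clear above, and the spanner, jar, fitting and decoys are where they were. I'll let the arm settle and hand in.

move_arm(travel=[[0,0,0],[0,0,0],[0,0,0],[0,0,0],[0,0,0],[0,0,0],[0,0,0],[0,0,0],[0,0,0],[0,0,0]], twist=[0,0,0,0,0,0,0,0,0,0])

```text
clock: 29.87
tcp_pos: [0.532, 0.0369, 0.2542]
tcp_rot: [[-0.336, 0.942, 0.0], [0.942, 0.336, -0.0], [-0.0, 0.0, -1.0]]
wrist_force: [-0.4, 0.7, 0.6]
opening: 0.0002
```

```bash
python3 hs.py; python3 -c "
from h import *
print(robot.finish_job())"
```

```text
t 29.87 X -0.0357 Y 0.0004 z 0.2542 Fx 0.8 Fy 0.1 Fz 0.6 open 0.0002
the job is handed in; nothing more can be done
None
```

The job is done and handed in at about 30 s of the 69 s allowed; no verdict was reported.

- **Latch:** I pressed it by feel, with wrist force reading about 4–6 N, until the cover sprang open.
- **Element:** I lowered it into the well without jamming and felt it seat at 7.6 N. The knob top then measured 0.0947 m against the expected 0.094 m, on the well axis within 1 mm.
- **Cover:** I swung it over from behind and pressed it down, with readings up to about 11–12 N, until the force dropped to zero at the snap.

**Last checks:** the cover shows the same shut profile as at the start (about 0.055 rad) and the latch pad is back at its rest height. The arm was clear at z = 0.25 m with no contact force. By eye in the last picture, the spanner, jar and fitting had not moved. No check failed. The well centre differed by 1–2 mm between views; I used a compromise weighted to the wrist camera, and it fitted.

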